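Open the seed mill for cleaning

TASK

Open the seed mill for cleaning: first turn the black knob until the red pointer stands within the green mark, which backs the burrs off, and leave it there. Then take the black cap off its spindle; it may have a right-hand or a left-hand thread, so try gently which way it comes loose, never force it, then turn it free and lift it straight off. Leave everything else undisturbed, and finish while holding the cap still in the gripper, at least 5 cm above where it sat.

Things in the scene. Friction and masses are not known exactly. Their poses are not given: they have to be found in the camera images.
- mill: Bench seed mill, fixed, cream enamel; base 156 (x) by 375 (y). Origin: footprint centre at table height; x from spout to back, y left. At x = y = 0 the round head, diameter 128, flat top at z = 133, with the cap; at y = +132 the motor housing, diameter 104, top at z = 176; at y = -137 the adjuster box, 144 by 110, top plate at z = 112, with knob (x = +36) and pointer pivot (x = -6).
- cap: Black fluted round cap, white line across its top, steel, diameter 56 (59 over thin flutes), height 42, 210 to 400 g, screwed on the mill's spindle. Origin: centre of its lower rim; z up through its top, x along the white line. Tight, its rim rests on the grinding head, cap x along mill x. Two lugs inside its skirt, along cap x, run under two lips of the spindle (quarter-turn lug thread).
- spindle_seat (a point): On the mill: the vertical axis of spindle and cap at the head's flat top, 133 above the table, where the cap's rim rests; z up. The spindle is 16 high: a loosened cap lifted 16 mm is clear of it. A cap not yet loose lifts only 2 mm before the lips hold it; 2.5 mm of play sideways.
- thread (a point): On the mill: the spindle's thread, 10 above the seat, hidden in the cap. Right-handed (loosens anticlockwise from above) or left-handed (clockwise); nothing outside shows which. Tightening, the cap stops hard within 0.07 rad and the fingers slip on it; loosening, it turns almost freely without rising, can be lifted straight off from about 0.95 rad from tight on, and stops again near 2.1 rad.
- knob_top (a point): Centre of the top face (146 above the table) of the adjuster knob: black, fluted, white line on top, vertical axis, diameter 36 (39 over flutes), grip part 24 high. Friction 0.03 N m; stays where left. 1 rad of knob moves the pointer 0.3 rad the other way: anticlockwise from above moves the pointer clockwise, to the mark. Travel: from at most 3 rad short of the mark to 1 rad past it.
- pointer (a joint): Angle (rad, anticlockwise from above positive) of the red pointer on the adjuster plate, geared to the knob: 0 = its tip in the middle of the green mark; starts between about 0.3 and 0.7. The 6 mm wide green mark covers -0.06 to 0.06.
- pointer_tip (a point): Tip of the red pointer, 47 from its pivot, 5 above the adjuster plate. At joint value 0 the pointer points along the mill's -x.
- cleaning_mark (a point): Centre of the green mark (12 by 6) on the adjuster scale, 47.5 from the pointer's pivot.
- cup: Steel catch cup in front of the mill's spout, diameter 72, height 62; stands upright on the table; origin: centre of its underside; leave alone. 
- brush: Cleaning brush lying on the table to the right of the mill, 190 long; leave alone, origin: its middle underneath
- burr: Spare burr, dark steel ring lying flat in front of the motor housing, outer diameter 72, 12 thick; leave alone, origin: its middle underneath
- hopper: The mill's clear funnel-shaped hopper, taken off, behind the mill, diameter 156 at the top, height 150; stands upright on the table; origin: centre of its underside; leave alone. 
- bottle_blue: Blue bottle behind the mill, diameter 60, height 170; stands upright on the table; origin: centre of its underside; leave alone. 
- bottle_oil: Yellow oil bottle behind the mill, diameter 68, height 210; stands upright on the table; origin: centre of its underside; leave alone. 
- tin: Food tin with red label on the right, diameter 74, height 110; stands upright on the table; origin: centre of its underside; leave alone. 
- bowl: Clear plastic mixing bowl on the left, diameter 230, height 100; stands upright on the table; origin: centre of its underside; leave alone. 
Things that resemble listed ones, but are neither listed nor needed, are in the scene too. What is shaped like the cap but orange or purple is not meant.

How it is judged:
By the outcome, as a careful person would: the job done as asked, in the order asked, and still so for the second after the job is handed in, while the arm keeps its last pose, push and grip.
It also fails if it takes over 64 s, if anything falls off the work surface, if the arm or the gripper's body presses on something with over 40 N, if the wrist force passes 120 N, or if a joint passes its speed limit or range.

ROBOT

A 7-joint arm with a two-finger parallel gripper is mounted at the origin on the work surface. World frame = base frame: x ahead of the robot, y to its left, z up, the work surface at z = 0. Lengths are in m, angles in rad, forces in N, time in s.
With the tool pointing down it reaches from about 0.4 to 0.925 m from the base axis. Payload 4.1 kg.
Tool frame: the origin (TCP) lies at the very end of the fingers, on their centre line; the grasp point (between the pads) lies 19 mm behind it; z points along the fingers, y is the line along which they close (so a half turn about z gives the same grasp; the last joint's range is limited). The gripper opens to 85 mm and grips with 20 to 120 N. Pads are 22 mm wide; open, the fingers measure 114 mm over their backs; the gripper's body (76 mm by 85 mm) begins 54 mm behind the grasp point. The pads swing forward as they close: fully open they stand 13 mm farther back than shut.
Start: joints at [1.027, 0.398, 0.045, 1.537, -0.019, 1.207, -0.051], TCP at [0.28, -0.587, 0.231] pointing down, gripper open.
Joint ranges: [-2.82, 2.82], [-0.49, 2.23], [-1.37, 1.46], [0, 2.46], [-1.36, 4.5], [0.23, 2], [-2.94, 2.94]. Speed limits (rad/s): [2.57, 2.57, 3.14, 3.14, 3.14, 3.14, 3.14].

INTERFACE

Orientations are given as [roll, pitch, yaw] about the fixed x, y, z axes, in that order (R = Rz(yaw) Ry(pitch) Rx(roll)).
In Python, from plant import telemetry, vision, ticket gives the robot as it stands.
- The arm moves only by the tool servo_tool, never from a script. Its argument "motion" is a list of rows, each an object of numbers: "wx", "wy", "wz": the turn, a rotation vector about the tool's x, y, z in rad; "x", "y", "z": the shift along the tool's x, y, z in mm; "gripper": the opening, from -1 (shut) to 1 (fully open). In form: [{"wx": .., "wy": .., "wz": .., "x": .., "y": .., "z": .., "gripper": ..}, ...]. A call has 1 to 10 rows; each row is the pose to reach, as a shift and turn from the pose commanded when the call began, along the tool's axes at that moment; what a row does not reach only later rows make up. A row lasts 1/8 s, in which the tool goes at most 62.5 mm and 10.7 degrees, less where a joint would pass 70% of its speed; a pose out of reach is approached as far as the arm can. A call with a gripper value outside its range is refused whole. The fingers move at their own pace and stop on an object; "grip_force" is the grip in N (left out, the last holds). Time passes only in rows, so rows that repeat a pose let the fingers close. It gives the time, the measured TCP pose, the force, the opening and the grip force at its end, in the units of the state.
- telemetry.observe(): the state, without advancing time (a new reading comes with each control period).
- vision.get_image(name): name is "scene" or "top"; returns the picture (420x560x3 uint8, blue, green, red); there is no depth.
- vision.camera_model(name): a dict with "fx", "fy", "cx", "cy" (pixels), "position" and "rotation" of the camera in the world. Camera axes: x right, y up, looking along -z (the intrinsics and any distortion apply to the point x, -y, -z); pixel columns grow to the right and rows downward; lengths in m; the calibration is good to about 2 mm. A picture is of the moment at which its call begins. camera_model takes no time and is no camera call.
- ticket.close_job(): hands the job in; it is judged then, once.
The state is a dict: "t": time; "joints": joint angles; "joint_velocities": joint speeds; "effort": joint torques, N m; "eef_pos": TCP position; "eef_rot": TCP orientation; "wrist_force": force on the tool from outside, world axes, zero at the start; "torque": the same for the moment, N m; "width": opening from 0.0 (shut) to 1.0 (fully open); "grip_force": force on a finger pad.
Only numpy, scipy, OpenCV 4.12 (cv2) and the standard library are available. Lean on these libraries where they do the work, as an engineer would, in place of code of your own. Each camera call takes 0.05 s, during which the arm holds its last target. There are 200 camera calls.

## Working session

There is one attempt and no reset: what is moved stays moved. The work goes in short steps, Python scripts to look and compute and a tool call to move; the robot and the scene stay as the last step left them, time stands still between calls to the robot, and variables do not carry over. Pictures are saved under pics/ and viewed, at most 10 in all, crops included, and the job is handed in when it is done.

Besides the shell and the picture viewer there is one more tool, called after ">>>" in YAML: its name, and indented under it one key for each argument. servo_tool: Moves the arm, as the interface text tells. Its arguments: {"type":"object","properties":{"motion":{"type":"array"},"grip_force":{"type":"number"}},"required":["motion"]}

```bash
mkdir -p pics; ls; python3 - <<'E'
from plant import telemetry, vision
import cv2
for n in("scene","top"):
    cv2.imwrite(f"pics/{n}0.png",vision.get_image(n)); print(vision.camera_model(n))
print(telemetry.observe())
E
```

```text
pics
{'fx': 507.31702852929845, 'fy': 507.31702852929845, 'cx': 280.4769586584799, 'cy': 215.82640280124323, 'position': array([1.24554082, 0.26169318, 1.3031228 ]), 'rotation': array([ 0.53951477, -0.00411951,  1.8939117 ])}
{'fx': 462.577554662984, 'fy': 462.577554662984, 'cx': 275.1979241781625, 'cy': 201.76476928874138, 'position': array([0.32007908, 0.05426024, 1.34824372]), 'rotation': array([ 0.21199408, -0.0058232 , -1.48974727])}
{'t': 0.1, 'joints': array([ 1.02701524,  0.39911373,  0.04500515,  1.53770109, -0.018692  ,
        1.20689374, -0.05070991]), 'joint_velocities': array([-8.48455499e-04, -1.69700383e-03,  7.61122695e-05, -2.94030833e-03,
       -2.00960266e-03,  8.55803250e-04,  1.02869956e-03]), 'effort': array([ 2.94272621e-03, -4.76263118e+01,  1.36948742e+00, -2.54950047e+01,
        1.18125585e-02,  4.96151304e-03,  8.36935108e-07]), 'eef_pos': array([ 0.27947568, -0.58625153,  0.23039303]), 'eef_rot': array([-3.13990145e+00,  1.13417250e-04,  4.44915815e-01]), 'wrist_force': array([-0.65991458,  0.12710216, -0.60703435]), 'torque': array([-0.02203344, -0.0090827 ,  0.01132832]), 'grip_force': 0.0, 'width': 0.9991059083329856}
```

View pics/scene0.png

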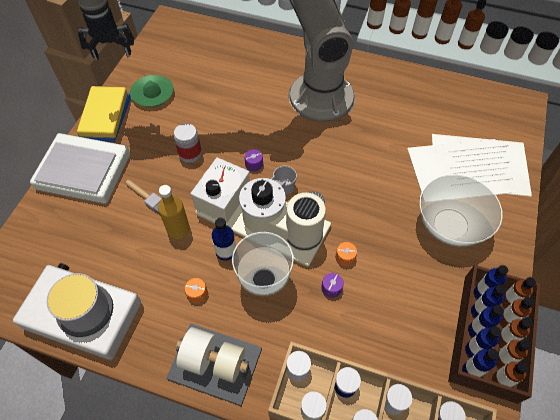

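View pics/top0.png

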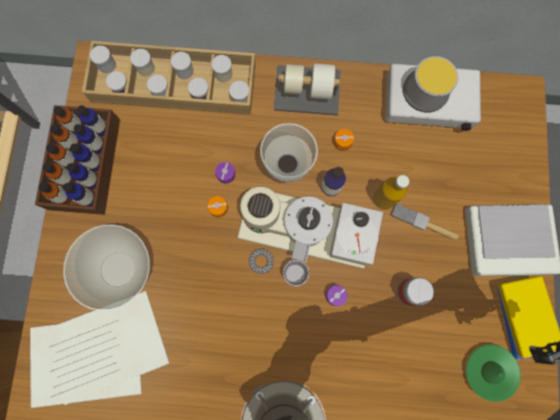

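```bash
cat > h.py <<'E'
import numpy as np, cv2
from scipy.spatial.transform import Rotation as Ro
from plant import telemetry, vision
def cam(n):
    c=vision.camera_model(n); return c,Ro.from_euler('xyz',c['rotation']).as_matrix()
def ray(n,u,v):
    c,R=cam(n); d=R@np.array([(u-c['cx'])/c['fx'],-(v-c['cy'])/c['fy'],-1.]); return c['position'],d/np.linalg.norm(d)
def onz(n,u,v,z):
    p,d=ray(n,u,v); return p+d*(z-p[2])/d[2]
def tri(a,b):  # rays crossing: midpoint and gap
    (p,d),(q,e)=a,b; s=np.linalg.lstsq(np.c_[d,-e],q-p,rcond=None)[0]
    x,y=p+d*s[0],q+e*s[1]; return (x+y)/2,np.linalg.norm(x-y)
def proj(n,P):
    c,R=cam(n); q=R.T@(np.array(P)-c['position']); return c['cx']-c['fx']*q[0]/q[2],c['cy']+c['fy']*q[1]/q[2]
E
python3 - <<'E'
from h import *
t=cv2.imread('pics/top0.png');s=cv2.imread('pics/scene0.png')
a=cv2.resize(t[180:280,235:395],None,fx=4.9,fy=4.9,interpolation=2)
b=cv2.resize(s[140:250,185:345],None,fx=4.9,fy=4.9,interpolation=2)
cv2.imwrite('pics/tc.png',a);cv2.imwrite('pics/sc.png',b)
print(onz('top',308,219,.175),onz('scene',264,190,.175),onz('top',361,218,.146),onz('scene',212,186,.146))
E
```

```text
[ 0.53402021 -0.01995763  0.175     ] [ 0.54131924 -0.0156606   0.175     ] [ 0.55346641 -0.161206    0.146     ] [ 0.55656429 -0.16283833  0.146     ]
```

View pics/tc.png

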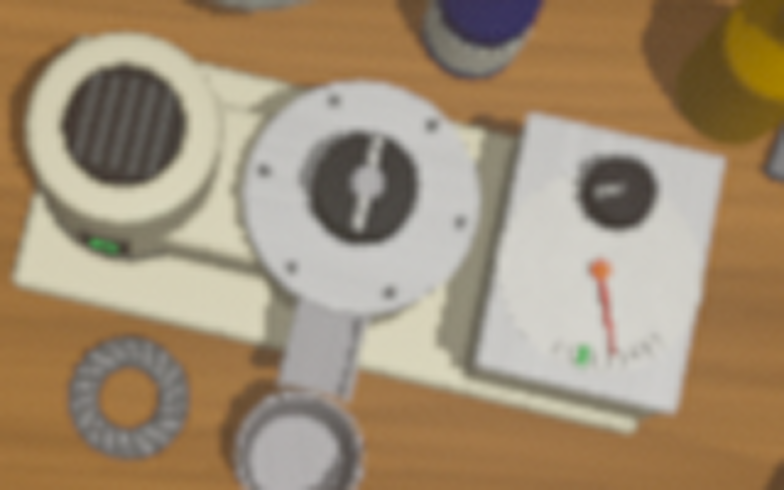

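View pics/sc.png

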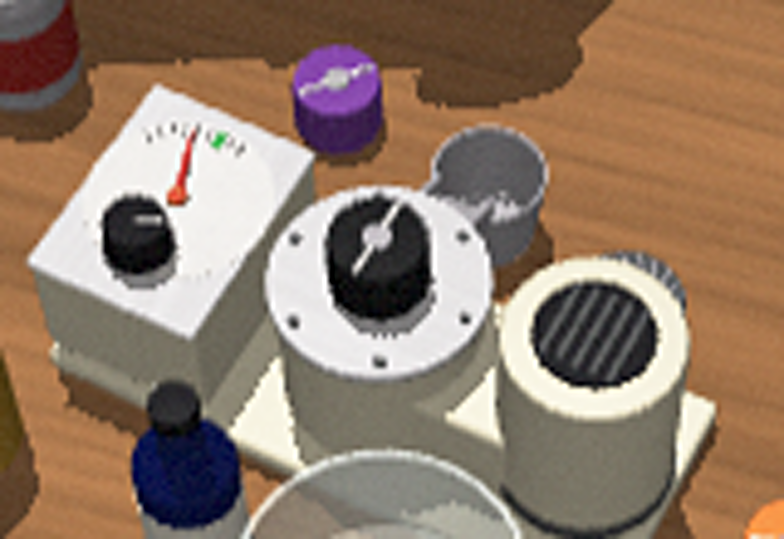

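```bash
cat >> h.py <<'E'
def T(u,v): return 235+(u+.5)/4.9-.5,180+(v+.5)/4.9-.5
def S(u,v): return 185+(u+.5)/4.9-.5,140+(v+.5)/4.9-.5
E
python3 - <<'E'
from h import *
from scipy.optimize import least_squares
M=[((0,132,176),(124,125),(594,333)),((0,0,175),(366,187),(377,238)),((36,-137,146),(618,191),(138,220)),((-6,-137,117),(600,268),(178,195)),((-53.5,-137,112),(583,354),(219,140))]
for P,a,b in M:
    print(P,tri(ray('top',*T(*a)),ray('scene',*S(*b))), onz('top',*T(*a),P[2]/1e3)[:2],onz('scene',*S(*b),P[2]/1e3)[:2])
def f(q,full=True):
    x,y,w=q;c,s=np.cos(w),np.sin(w);r=[]
    for P,a,b in M:
        X,Y,Z=np.array(P)/1e3;W=(x+c*X-s*Y,y+s*X+c*Y,Z)
        r+=[np.subtract(proj('top',W),T(*a)),np.subtract(proj('scene',W),S(*b))]
    return np.ravel(r)
o=least_squares(f,[.54,-.02,0]);print(o.x,o.fun.reshape(-1,4).round(1))
x,y,w=o.x;c,s=np.cos(w),np.sin(w)
for P in((0,0),(36,-137)): print(x+(c*P[0]-s*P[1])/1e3,y+(s*P[0]+c*P[1])/1e3)
# pointer angle from tip
piv=np.array([x+(c*-6+s*137)/1e3,y+(s*-6-c*137)/1e3])
for n,p in(('top',T(612,352)),('scene',S(193,134))):
    d=onz(n,*p,.117)[:2]-piv; print(n,np.linalg.norm(d),(np.arctan2(d[1],d[0])-w-np.pi+np.pi)%(2*np.pi)-np.pi)
E
```

```text
(0, 132, 176) (array([0.55975069, 0.10666741, 0.17719663]), np.float64(0.00025265112677979885)) [0.56002326 0.10659757] [0.55899429 0.10662607]
(0, 0, 175) (array([ 0.53766295, -0.02350186,  0.17475771]), np.float64(0.0008454364202097976)) [ 0.53751543 -0.02307332] [ 0.5378814  -0.02386144]
(36, -137, 146) (array([ 0.55187962, -0.16130491,  0.14719408]), np.float64(0.001967566458760677)) [ 0.55184742 -0.16054559] [ 0.55125917 -0.16275506]
(-6, -137, 117) (array([ 0.51303111, -0.15669371,  0.12161973]), np.float64(0.00040919957749091014)) [ 0.51381008 -0.15769122] [ 0.51014652 -0.15811914]
(-53.5, -137, 112) (array([ 0.46588275, -0.15025504,  0.11713694]), np.float64(0.0005227814656676709)) [ 0.46655543 -0.1513677 ] [ 0.46247926 -0.15177119]
[ 0.53850112 -0.02307347 -0.15464463] [[-0.3  0.4  0.3  0. ]
 [ 0.  -0.4  0.2  0.3]
 [ 1.3 -0.3 -0.7  0.4]
 [-0.1  0.9  0.   0.4]
 [-0.5  0.7  0.2  0.7]]
0.5385011156076542 -0.023073466634156
0.552969532917483 -0.163983597215845
top 0.04400296154750913 0.35372131002428286
scene 0.04569064408435831 0.34498356939092467
```

```bash
cat >> h.py <<'E'
def go(x,y,z,yaw=None,cmd=None):
    s=telemetry.observe() ; p=s['eef_pos'] if cmd is None else cmd[:3]; w=s['eef_rot'][2] if cmd is None else cmd[3]
    d=np.array([x,y,z])-p; c,k=np.cos(w),np.sin(w)
    print('shift mm',(1e3*np.array([c*d[0]+k*d[1],k*d[0]-c*d[1],-d[2]])).round(1),'wz',None if yaw is None else round(w-yaw,3))
E
python3 - <<'E'
from h import *
k=np.array([.552,-.1625])
for n,u,v,z in(('oil',402,181,.21),('oil_s',167,190,.21),('blue',338,174,.17),('tin',420,289,.11)):
    p=onz('scene' if n=='oil_s' else 'top',u,v,z);print(n,p,np.linalg.norm(p[:2]-k))
go(.552,-.1625,.26,-.735,[.28,-.587,.231,.445])
E
```

```text
oil [ 0.64523221 -0.2498598   0.21      ] 0.1277653356198046
oil_s [ 0.64350845 -0.24480412  0.21      ] 0.12307625200490391
blue [ 0.66181815 -0.09132255  0.17      ] 0.13086732320890324
tin [ 0.38322375 -0.33082125  0.11      ] 0.23836414871925526
shift mm [ 428.2 -266.1  -29. ] wz 1.18
```

>>> servo_tool:
  motion:
    - {"x": 20, "y": -12, "z": -20, "wz": 0.1, "gripper": 1}
    - {"x": 65, "y": -40, "z": -29, "wz": 0.22, "gripper": 1}
    - {"x": 115, "y": -70, "z": -29, "wz": 0.36, "gripper": 1}
    - {"x": 165, "y": -102, "z": -29, "wz": 0.5, "gripper": 1}
    - {"x": 215, "y": -134, "z": -29, "wz": 0.64, "gripper": 1}
    - {"x": 265, "y": -165, "z": -29, "wz": 0.78, "gripper": 1}
    - {"x": 315, "y": -196, "z": -29, "wz": 0.92, "gripper": 1}
    - {"x": 365, "y": -227, "z": -29, "wz": 1.05, "gripper": 1}
    - {"x": 405, "y": -252, "z": -29, "wz": 1.14, "gripper": 1}
    - {"x": 428, "y": -266, "z": -29, "wz": 1.18, "gripper": 1}
  grip_force: 25

```text
$.motion[0]: bad value
```

```bash
python3 - <<'E'
from h import *
s=telemetry.observe();print({k:s[k] for k in('t','joints','eef_pos','eef_rot','wrist_force','width')})
go(.552,-.1625,.118,-.735)
E
```

```text
{'t': 0.1, 'joints': array([ 1.02701524,  0.39911373,  0.04500515,  1.53770109, -0.018692  ,
        1.20689374, -0.05070991]), 'eef_pos': array([ 0.27947568, -0.58625153,  0.23039303]), 'eef_rot': array([-3.13990145e+00,  1.13417250e-04,  4.44915815e-01]), 'wrist_force': array([-0.65991458,  0.12710216, -0.60703435]), 'width': 0.9991059083329856}
shift mm [ 428.4 -265.2  112.4] wz 1.18
```

>>> servo_tool:
  motion:
    - {"wx": 0, "wy": 0, "x": 20, "y": -12, "z": -20, "wz": 0.1, "gripper": 1}
    - {"wx": 0, "wy": 0, "x": 65, "y": -40, "z": -29, "wz": 0.22, "gripper": 1}
    - {"wx": 0, "wy": 0, "x": 115, "y": -70, "z": -29, "wz": 0.36, "gripper": 1}
    - {"wx": 0, "wy": 0, "x": 165, "y": -102, "z": -29, "wz": 0.5, "gripper": 1}
    - {"wx": 0, "wy": 0, "x": 215, "y": -134, "z": -29, "wz": 0.64, "gripper": 1}
    - {"wx": 0, "wy": 0, "x": 265, "y": -165, "z": -29, "wz": 0.78, "gripper": 1}
    - {"wx": 0, "wy": 0, "x": 315, "y": -196, "z": -29, "wz": 0.92, "gripper": 1}
    - {"wx": 0, "wy": 0, "x": 365, "y": -227, "z": -29, "wz": 1.05, "gripper": 1}
    - {"wx": 0, "wy": 0, "x": 405, "y": -252, "z": -29, "wz": 1.14, "gripper": 1}
    - {"wx": 0, "wy": 0, "x": 428, "y": -266, "z": -29, "wz": 1.18, "gripper": 1}
  grip_force: 25

```text
t: 1.35
eef_pos: [0.5526, -0.159, 0.2598]
eef_rot: [-3.141, 0.001, -0.733]
wrist_force: [0.0, -0.3, -0.6]
width: 1.0
grip_force: 0.0
```

```bash
python3 - <<'E'
from h import *
s=telemetry.observe();print({k:s[k] for k in('t','joints','eef_pos','eef_rot','wrist_force','width')})
go(.552,-.1625,.118,-.735)
E
```

```text
{'t': 1.35, 'joints': array([ 0.26395646,  0.2454084 , -0.06980717,  1.68034804,  0.01696695,
        1.21719183, -2.11299742]), 'eef_pos': array([ 0.55263948, -0.15896533,  0.25980287]), 'eef_rot': array([-3.14108290e+00,  1.15770202e-03, -7.32547241e-01]), 'wrist_force': array([ 0.04929578, -0.27160891, -0.60947224]), 'width': 1.0004346888392568}
shift mm [  1.9   3.1 141.8] wz 0.002
```

>>> servo_tool:
  motion:
    - {"wx": 0, "wy": 0, "wz": 0, "x": 0, "y": 0, "z": 30, "gripper": 1}
    - {"wx": 0, "wy": 0, "wz": 0, "x": 0, "y": 0, "z": 60, "gripper": 1}
    - {"wx": 0, "wy": 0, "wz": 0, "x": 0, "y": 0, "z": 80, "gripper": 1}
    - {"wx": 0, "wy": 0, "wz": 0, "x": 0, "y": 0, "z": 80, "gripper": 1}

```text
t: 1.85
eef_pos: [0.55, -0.1621, 0.1783]
eef_rot: [3.139, 0.004, -0.735]
wrist_force: [0.5, 0.8, -0.2]
width: 0.999
grip_force: 0.0
```

```bash
python3 - <<'E'
from h import *
s=telemetry.observe();print({k:s[k] for k in('t','eef_pos','eef_rot','wrist_force')})
go(.552,-.1625,.118,-.735)
E
```

```text
{'t': 1.85, 'eef_pos': array([ 0.54995368, -0.16205314,  0.17826666]), 'eef_rot': array([ 3.13926655,  0.0040748 , -0.73499017]), 'wrist_force': array([ 0.53410244,  0.79783053, -0.19940991])}
shift mm [ 1.8 -1.  60.3] wz 0.0
```

>>> servo_tool:
  motion:
    - {"wx": 0, "wy": 0, "wz": 0, "x": 0, "y": 0, "z": 25, "gripper": 1}
    - {"wx": 0, "wy": 0, "wz": 0, "x": 0, "y": 0, "z": 48, "gripper": 1}
    - {"wx": 0, "wy": 0, "wz": 0, "x": 0, "y": 0, "z": 60, "gripper": 0.3}
    - {"wx": 0, "wy": 0, "wz": 0, "x": 0, "y": 0, "z": 60, "gripper": 0}
    - {"wx": 0, "wy": 0, "wz": 0, "x": 0, "y": 0, "z": 60, "gripper": -0.3}
    - {"wx": 0, "wy": 0, "wz": 0, "x": 0, "y": 0, "z": 60, "gripper": -1}
    - {"wx": 0, "wy": 0, "wz": 0, "x": 0, "y": 0, "z": 60, "gripper": -1}
  grip_force: 25

```text
t: 2.72
eef_pos: [0.5526, -0.1624, 0.1215]
eef_rot: [-3.14, -0.002, -0.735]
wrist_force: [0.4, 0.9, 4.1]
width: 0.415
grip_force: 26.1
```

```bash
python3 - <<'E'
from h import *
s=telemetry.observe();print({k:s[k] for k in('t','eef_pos','eef_rot','wrist_force','torque','width','grip_force')})
E
```

```text
{'t': 2.725, 'eef_pos': array([ 0.55261154, -0.16244537,  0.12153441]), 'eef_rot': array([-3.14022396e+00, -2.04852584e-03, -7.35028458e-01]), 'wrist_force': array([0.37224682, 0.86041315, 4.12874314]), 'torque': array([ 0.16299997, -0.02829587, -0.01427289]), 'width': 0.4148188559620376, 'grip_force': 26.095060408115387}
```

>>> servo_tool:
  motion:
    - {"wx": 0, "wy": 0, "wz": -0.1, "x": 0, "y": 0, "z": 0, "gripper": -1}
    - {"wx": 0, "wy": 0, "wz": -0.25, "x": 0, "y": 0, "z": 0, "gripper": -1}
    - {"wx": 0, "wy": 0, "wz": -0.4, "x": 0, "y": 0, "z": 0, "gripper": -1}
    - {"wx": 0, "wy": 0, "wz": -0.55, "x": 0, "y": 0, "z": 0, "gripper": -1}
    - {"wx": 0, "wy": 0, "wz": -0.7, "x": 0, "y": 0, "z": 0, "gripper": -1}
    - {"wx": 0, "wy": 0, "wz": -0.85, "x": 0, "y": 0, "z": 0, "gripper": -1}
    - {"wx": 0, "wy": 0, "wz": -1.0, "x": 0, "y": 0, "z": 0, "gripper": -1}
    - {"wx": 0, "wy": 0, "wz": -1.1, "x": 0, "y": 0, "z": 0, "gripper": -1}
    - {"wx": 0, "wy": 0, "wz": -1.17, "x": 0, "y": 0, "z": 0, "gripper": -1}
    - {"wx": 0, "wy": 0, "wz": -1.17, "x": 0, "y": 0, "z": 0, "gripper": -1}

```text
t: 3.98
eef_pos: [0.5523, -0.1652, 0.1216]
eef_rot: [3.138, -0.001, 0.432]
wrist_force: [-0.1, -4.1, 5.5]
width: 0.414
grip_force: 26.3
```

```bash
python3 - <<'E'
from h import *
s=telemetry.observe();print({k:s[k] for k in('t','joints','eef_pos','eef_rot','wrist_force','torque','width','grip_force')})
t=vision.get_image('top');c=vision.get_image('scene');cv2.imwrite('pics/t1.png',t);cv2.imwrite('pics/s1.png',c)
f=lambda i:cv2.resize(i,(392,400),interpolation=2)
cv2.imwrite('pics/k1.png',np.hstack([f(t[212:262,335:384]),f(c[155:205,195:244])]))
E
```

```text
{'t': 3.975, 'joints': array([ 0.45339041,  0.38485918, -0.29826469,  1.82878804,  0.14022935,
        0.94525179, -1.04466455]), 'eef_pos': array([ 0.55225417, -0.16515083,  0.12158636]), 'eef_rot': array([ 3.13751817e+00, -6.03107769e-04,  4.32480106e-01]), 'wrist_force': array([-0.14666786, -4.13583006,  5.51945164]), 'torque': array([-0.83450505,  0.08516543,  0.02070586]), 'width': 0.41385747343900975, 'grip_force': 26.341552734375}
```

View pics/k1.png

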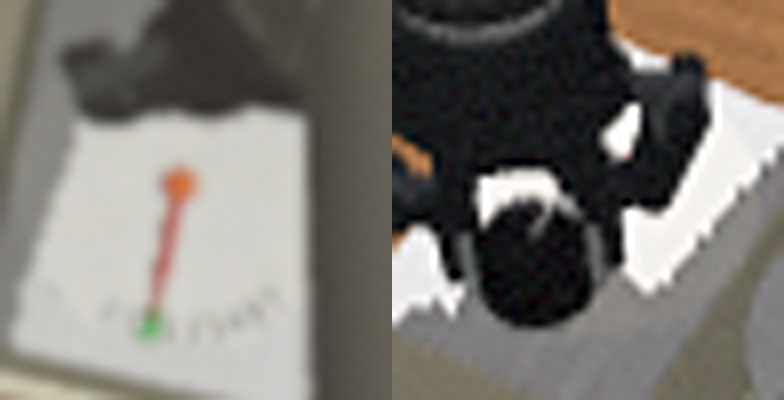

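The pointer (red, pivot (180,185) to about (154,316) in the top crop) ends at the green mark (151,327). I'll measure the angle by masks.

```bash
cat >> h.py <<'E'
def pointer(t):
    x0,y0=335,205
    i=t[y0:268,x0:390].astype(int);b,g,r=i[...,0],i[...,1],i[...,2]
    def pts(w,thr): 
        v,u=np.nonzero(w>thr); return np.array([onz('top',a+x0,c+y0,.116)[:2] for a,c in zip(u,v)]),w[v,u].astype(float)
    R,wr=pts(r-np.maximum(g,b),30); G,wg=pts(g-np.maximum(r,b),30)
    yaw=-.1546;m=np.array([.538,-.0232]);c,s=np.cos(yaw),np.sin(yaw);Q=np.array([[c,-s],[s,c]])
    R=(R-m)@Q*1e3;G=(G-m)@Q*1e3
    g=np.average(G,axis=0,weights=wg); piv=R[R[:,0]>R[:,0].max()-7].mean(0)
    k=R[:,0]<R[:,0].max()-14; p=np.polyfit(R[k,0],R[k,1],1,w=wr[k]);
    print('green',g.round(1),'pivot',piv.round(1),'line y at pivot/green',np.polyval(p,[piv[0],g[0]]).round(1),'slope ang',round(np.arctan(-p[0]*-1),3),'n',k.sum())
    print('angle vs pivot-green', np.arctan(p[0])-np.arctan2(g[1]-piv[1],g[0]-piv[0])%np.pi)
E
python3 - <<'E'
from h import *
pointer(cv2.imread('pics/top0.png'));pointer(cv2.imread('pics/t1.png'))
E
```

```text
green [ -51.9 -136.9] pivot [  83.7 -176.7] line y at pivot/green [-215.7 -191. ] slope ang -0.18 n 778
angle vs pivot-green -3.036617106486212
green [ -53.9 -137. ] pivot [  -2.4 -136.9] line y at pivot/green [-150.8 -138.1] slope ang -0.242 n 112
angle vs pivot-green -0.24374327252411773
```

```bash
sed -i 's/^    g=np.average/    q=(abs(R[:,0]+24)<32)\&(abs(R[:,1]+137)<28);R=R[q];wr=wr[q]\n    g=np.average/; s/np.maximum(g,b),30)/np.maximum(g,b),45)/; s/^    print(.angle.*$/    a=np.average(R[k],axis=0,weights=wr[k])-[-6,-137]; print("mean-point angle",np.arctan2(-a[1],-a[0]),"nominal green",np.arctan2(-(g[1]+137),-(g[0]+6)))/' h.py
python3 - <<'E'
from h import *
pointer(cv2.imread('pics/top0.png'));pointer(cv2.imread('pics/t1.png'))
E
```

```text
green [ -51.9 -136.9] pivot [  -2.5 -136.9] line y at pivot/green [-137.1 -153.5] slope ang 0.32 n 10
mean-point angle 0.3767997850894851 nominal green -0.00253874251359733
green [ -53.9 -137. ] pivot [  -2.5 -136.9] line y at pivot/green [-136.2 -137.7] slope ang 0.03 n 10
mean-point angle -0.009267148804416276 nominal green 0.0010411099998730955
```

>>> servo_tool:
  motion:
    - {"wx": 0, "wy": 0, "wz": 0, "x": 0, "y": 0, "z": 0, "gripper": 0.2}
    - {"wx": 0, "wy": 0, "wz": 0, "x": 0, "y": 0, "z": 0, "gripper": 0.2}
    - {"wx": 0, "wy": 0, "wz": 0, "x": 0, "y": 0, "z": 0, "gripper": 0.2}
    - {"wx": 0, "wy": 0, "wz": 0, "x": 0, "y": 0, "z": -15, "gripper": 0.2}
    - {"wx": 0, "wy": 0, "wz": 0, "x": 0, "y": 0, "z": -40, "gripper": 0.2}
    - {"wx": 0, "wy": 0, "wz": 0, "x": 0, "y": 0, "z": -80, "gripper": 1}
    - {"wx": 0, "wy": 0, "wz": 0, "x": 0, "y": 0, "z": -110, "gripper": 1}
    - {"wx": 0, "wy": 0, "wz": 0, "x": 0, "y": 0, "z": -110, "gripper": 1}

```text
t: 5.08
eef_pos: [0.5537, -0.1627, 0.2343]
eef_rot: [3.137, -0.005, 0.435]
wrist_force: [-0.6, -0.5, -0.6]
width: 1.003
grip_force: 0.0
```

```bash
python3 - <<'E'
from h import *
s=telemetry.observe();print({k:s[k] for k in('t','eef_pos','eef_rot','wrist_force')})
go(.538,-.0235,.23,.435)
E
```

```text
{'t': 5.075, 'eef_pos': array([ 0.55369653, -0.16265228,  0.23430002]), 'eef_rot': array([ 3.13696758, -0.00546832,  0.43489748]), 'wrist_force': array([-0.57140294, -0.48132446, -0.60622946])}
shift mm [  44.4 -132.8    4.3] wz -0.0
```

>>> servo_tool:
  motion:
    - {"wx": 0, "wy": 0, "wz": 0, "x": 12, "y": -34, "z": 0, "gripper": 1}
    - {"wx": 0, "wy": 0, "wz": 0, "x": 27, "y": -78, "z": 0, "gripper": 1}
    - {"wx": 0, "wy": 0, "wz": 0, "x": 40, "y": -115, "z": 0, "gripper": 1}
    - {"wx": 0, "wy": 0, "wz": 0, "x": 46, "y": -132, "z": 0, "gripper": 1}
    - {"wx": 0, "wy": 0, "wz": 0, "x": 46, "y": -132, "z": 10, "gripper": 1}
    - {"wx": 0, "wy": 0, "wz": 0, "x": 46, "y": -132, "z": 20, "gripper": 1}
    - {"wx": 0, "wy": 0, "wz": 0, "x": 46, "y": -132, "z": 20, "gripper": 1}

```text
t: 5.95
eef_pos: [0.5368, -0.0254, 0.2086]
eef_rot: [-3.141, 0.003, 0.432]
wrist_force: [0.3, 0.6, -0.1]
width: 0.995
grip_force: 0.0
```

```bash
python3 - <<'E'
from h import *
s=telemetry.observe();print({k:s[k] for k in('t','joints','eef_pos','eef_rot','wrist_force')})
go(.538,-.0235,.142,.435)
t=vision.get_image('top');c=vision.get_image('scene');cv2.imwrite('pics/t2.png',t)
pointer(t)
f=lambda i:cv2.resize(i,(392,400),interpolation=2)
cv2.imwrite('pics/k2.png',np.hstack([f(t[195:275,305:384]),f(c[150:230,190:269])]))
E
```

```text
{'t': 5.95, 'joints': array([ 0.30161787,  0.23616043, -0.39113184,  1.82306173,  0.10035176,
        1.10488095, -1.26402461]), 'eef_pos': array([ 0.53675141, -0.02543486,  0.20860137]), 'eef_rot': array([-3.14077094e+00,  3.12968151e-03,  4.31957262e-01]), 'wrist_force': array([ 0.27991283,  0.61195255, -0.07346162])}
shift mm [ 1.9 -1.2 66.6] wz -0.003Traceback (most recent call last):
  File "<stdin>", line 5, in <module>
  File "h.py", line 28, in pointer
    R=(R-m)@Q*1e3;G=(G-m)@Q*1e3
                     ~^~
ValueError: operands could not be broadcast together with shapes (0,) (2,)
```

```bash
python3 - <<'E'
from h import *
t=cv2.imread('pics/t2.png');c=vision.get_image('scene');cv2.imwrite('pics/s2.png',c)
f=lambda i:cv2.resize(i,(392,400),interpolation=2)
cv2.imwrite('pics/k2.png',np.hstack([f(t[195:275,305:384]),f(c[150:230,190:269])]))
E
```

```text
(no output)
```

View pics/k2.png

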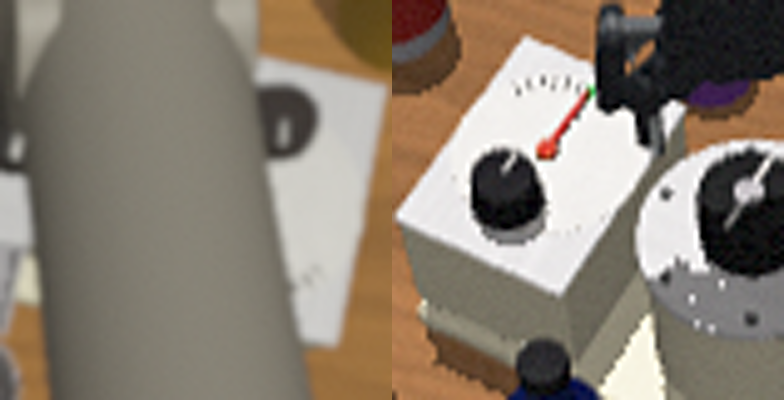

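The pointer ends on the green mark (tip (592,91) in the right crop, green just beside it) and the knob is free. The black cap with the white line, on the head at (748,195), is the one meant; the purple ones on the table are not. Descending on it.

>>> servo_tool:
  motion:
    - {"wx": 0, "wy": 0, "wz": 0, "x": 0, "y": 0, "z": 25, "gripper": 1}
    - {"wx": 0, "wy": 0, "wz": 0, "x": 0, "y": 0, "z": 50, "gripper": 1}
    - {"wx": 0, "wy": 0, "wz": 0, "x": 0, "y": 0, "z": 67, "gripper": 1}
    - {"wx": 0, "wy": 0, "wz": 0, "x": 0, "y": 0, "z": 67, "gripper": 0.5}
    - {"wx": 0, "wy": 0, "wz": 0, "x": 0, "y": 0, "z": 67, "gripper": 0.2}
    - {"wx": 0, "wy": 0, "wz": 0, "x": 0, "y": 0, "z": 67, "gripper": -1}
    - {"wx": 0, "wy": 0, "wz": 0, "x": 0, "y": 0, "z": 67, "gripper": -1}
    - {"wx": 0, "wy": 0, "wz": 0, "x": 0, "y": 0, "z": 67, "gripper": -1}
  grip_force: 40

```text
t: 7.1
eef_pos: [0.5386, -0.0236, 0.1443]
eef_rot: [3.14, -0.002, 0.435]
wrist_force: [1.1, -1.4, 3.4]
width: 0.647
grip_force: 43.3
```

```bash
python3 - <<'E'
from h import *
s=telemetry.observe();print({k:s[k] for k in('t','joints','effort','eef_pos','eef_rot','wrist_force','torque','width','grip_force')})
E
```

```text
{'t': 7.1, 'joints': array([ 0.28668723,  0.30452713, -0.38545723,  1.89286504,  0.1381145 ,
        0.96760126, -1.29716064]), 'effort': array([-4.53008367e-01, -3.62311578e+01, -2.59786651e+00, -2.05073512e+01,
       -2.71240929e-01,  1.24227908e-01,  6.34236829e-03]), 'eef_pos': array([ 0.53861727, -0.02357655,  0.1442524 ]), 'eef_rot': array([ 3.14022953e+00, -1.82913025e-03,  4.34712764e-01]), 'wrist_force': array([ 1.08024213, -1.44876388,  3.42188914]), 'torque': array([-0.20407346, -0.08715247, -0.05370483]), 'width': 0.6472363445452042, 'grip_force': 43.28080921433866}
```

>>> servo_tool:
  motion:
    - {"wx": 0, "wy": 0, "wz": -0.04, "x": 0, "y": 0, "z": 0, "gripper": -1}
    - {"wx": 0, "wy": 0, "wz": -0.08, "x": 0, "y": 0, "z": 0, "gripper": -1}
    - {"wx": 0, "wy": 0, "wz": -0.11, "x": 0, "y": 0, "z": 0, "gripper": -1}
    - {"wx": 0, "wy": 0, "wz": -0.11, "x": 0, "y": 0, "z": 0, "gripper": -1}

```text
t: 7.6
eef_pos: [0.5385, -0.0233, 0.1442]
eef_rot: [3.14, -0.001, 0.546]
wrist_force: [0.1, -0.2, 6.0]
width: 0.642
grip_force: 43.7
```

```bash
python3 - <<'E'
from h import *
s=telemetry.observe();print({k:s[k] for k in('t','joints','effort','eef_pos','eef_rot','wrist_force','torque','width','grip_force')})
E
```

```text
{'t': 7.6, 'joints': array([ 0.30253115,  0.30651308, -0.40511665,  1.89246598,  0.14528671,
        0.96912522, -1.1929282 ]), 'effort': array([-7.70597253e-02, -3.51218569e+01, -2.32526466e+00, -2.00036502e+01,
       -2.51508253e-01, -5.36535794e-03, -1.19854608e-01]), 'eef_pos': array([ 0.53851299, -0.02329848,  0.14423674]), 'eef_rot': array([ 3.14036919e+00, -1.49202534e-03,  5.45854995e-01]), 'wrist_force': array([ 0.06925466, -0.23673521,  6.01528084]), 'torque': array([-0.14553626, -0.04623445,  0.13275913]), 'width': 0.6424492158058586, 'grip_force': 43.743867496959865}
```

>>> servo_tool:
  motion:
    - {"wx": 0, "wy": 0, "wz": -0.04, "x": 0, "y": 0, "z": 0, "gripper": -1}
    - {"wx": 0, "wy": 0, "wz": -0.08, "x": 0, "y": 0, "z": 0, "gripper": -1}
    - {"wx": 0, "wy": 0, "wz": -0.12, "x": 0, "y": 0, "z": 0, "gripper": -1}
    - {"wx": 0, "wy": 0, "wz": -0.12, "x": 0, "y": 0, "z": 0, "gripper": -1}

```text
t: 8.1
eef_pos: [0.5385, -0.0232, 0.1442]
eef_rot: [3.14, -0.001, 0.666]
wrist_force: [-0.3, -0.4, 5.7]
width: 0.647
grip_force: 43.7
```

```bash
python3 - <<'E'
from h import *
s=telemetry.observe();print({k:s[k] for k in('t','effort','eef_pos','eef_rot','wrist_force','torque','width','grip_force')})
c=vision.get_image('scene');cv2.imwrite('pics/s3.png',c)
f=lambda i:cv2.resize(i,(392,400),interpolation=2)
a=cv2.imread('pics/s2.png')
cv2.imwrite('pics/k3.png',np.hstack([f(a[165:215,237:286]),f(c[165:215,237:286])]))
E
```

```text
{'t': 8.1, 'effort': array([-1.61173311e-02, -3.50886905e+01, -2.43286863e+00, -1.99790508e+01,
       -2.05411487e-01,  2.05195259e-02, -9.35930014e-02]), 'eef_pos': array([ 0.5385121 , -0.02323803,  0.14421643]), 'eef_rot': array([ 3.14030714e+00, -1.42355592e-03,  6.65877504e-01]), 'wrist_force': array([-0.29135971, -0.41502084,  5.71354058]), 'torque': array([-0.06944153, -0.02793559,  0.09899905]), 'width': 0.6466487720364795, 'grip_force': 43.73883884400129}
```

View pics/k3.png

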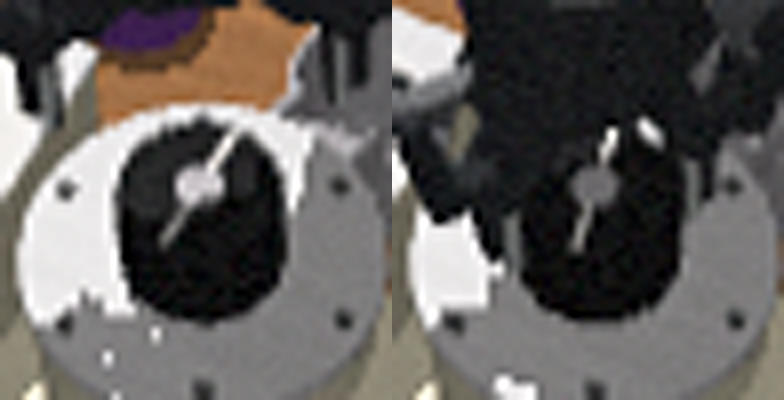

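The line turned anticlockwise with the fingers ((240,125)-(165,245) before, (612,130)-(578,248) now) at 0.1 N m, so the thread is right-handed. Turning on to about 1.35 rad.

>>> servo_tool:
  motion:
    - {"wx": 0, "wy": 0, "wz": -0.08, "x": 0, "y": 0, "z": 0, "gripper": -1}
    - {"wx": 0, "wy": 0, "wz": -0.2, "x": 0, "y": 0, "z": 0, "gripper": -1}
    - {"wx": 0, "wy": 0, "wz": -0.33, "x": 0, "y": 0, "z": 0, "gripper": -1}
    - {"wx": 0, "wy": 0, "wz": -0.46, "x": 0, "y": 0, "z": 0, "gripper": -1}
    - {"wx": 0, "wy": 0, "wz": -0.59, "x": 0, "y": 0, "z": 0, "gripper": -1}
    - {"wx": 0, "wy": 0, "wz": -0.72, "x": 0, "y": 0, "z": 0, "gripper": -1}
    - {"wx": 0, "wy": 0, "wz": -0.85, "x": 0, "y": 0, "z": 0, "gripper": -1}
    - {"wx": 0, "wy": 0, "wz": -0.98, "x": 0, "y": 0, "z": 0, "gripper": -1}
    - {"wx": 0, "wy": 0, "wz": -1.1, "x": 0, "y": 0, "z": 0, "gripper": -1}
    - {"wx": 0, "wy": 0, "wz": -1.15, "x": 0, "y": 0, "z": 0, "gripper": -1}

```text
t: 9.4
eef_pos: [0.5387, -0.0235, 0.1443]
eef_rot: [3.14, 0.001, 1.816]
wrist_force: [-0.2, -0.8, 4.5]
width: 0.642
grip_force: 43.7
```

>>> servo_tool:
  motion:
    - {"wx": 0, "wy": 0, "wz": 0, "x": 0, "y": 0, "z": 0, "gripper": -1}
    - {"wx": 0, "wy": 0, "wz": 0, "x": 0, "y": 0, "z": -2, "gripper": -1}
    - {"wx": 0, "wy": 0, "wz": 0, "x": 0, "y": 0, "z": -4, "gripper": -1}
    - {"wx": 0, "wy": 0, "wz": 0, "x": 0, "y": 0, "z": -5, "gripper": -1}
  grip_force: 60

```text
t: 9.9
eef_pos: [0.5381, -0.0241, 0.1475]
eef_rot: [3.141, 0.0, 1.815]
wrist_force: [5.2, -0.8, -7.8]
width: 0.635
grip_force: 64.3
```

```bash
python3 - <<'E'
from h import *
s=telemetry.observe();print({k:s[k] for k in('t','joints','eef_pos','eef_rot','wrist_force','torque','width','grip_force')})
E
```

```text
{'t': 9.9, 'joints': array([ 0.49200071,  0.33478833, -0.63640469,  1.88472199,  0.23523641,
        0.99605243, -0.00300207]), 'eef_pos': array([ 0.53805724, -0.02405596,  0.14752042]), 'eef_rot': array([3.14083411e+00, 4.60483839e-04, 1.81453721e+00]), 'wrist_force': array([ 5.2367884 , -0.81584484, -7.83565931]), 'torque': array([-0.37754095, -1.11386939,  0.06606877]), 'width': 0.6354376259688569, 'grip_force': 64.32566282339394}
```

>>> servo_tool:
  motion:
    - {"wx": 0, "wy": 0, "wz": 0, "x": 0, "y": 0, "z": -1, "gripper": -1}
    - {"wx": 0, "wy": 0, "wz": 0, "x": 0, "y": 0, "z": -3, "gripper": -1}
    - {"wx": 0, "wy": 0, "wz": 0, "x": 0, "y": 0, "z": -3, "gripper": -1}

```text
t: 10.28
eef_pos: [0.5381, -0.024, 0.1507]
eef_rot: [3.141, 0.0, 1.815]
wrist_force: [4.5, -2.4, -5.6]
width: 0.642
grip_force: 64.4
```

```bash
python3 - <<'E'
from h import *
s=telemetry.observe();print({k:s[k] for k in('t','eef_pos','wrist_force','torque','width','grip_force')})
E
```

```text
{'t': 10.275, 'eef_pos': array([ 0.53805097, -0.02398441,  0.15069528]), 'wrist_force': array([ 4.51485031, -2.38634541, -5.57005924]), 'torque': array([-0.39021556, -1.16365504,  0.02667726]), 'width': 0.6417898045386908, 'grip_force': 64.3906084774062}
```

>>> servo_tool:
  motion:
    - {"wx": 0, "wy": 0, "wz": 0, "x": 0, "y": 0, "z": -4, "gripper": -1}
    - {"wx": 0, "wy": 0, "wz": 0, "x": 0, "y": 0, "z": -9, "gripper": -1}
    - {"wx": 0, "wy": 0, "wz": 0, "x": 0, "y": 0, "z": -15, "gripper": -1}
    - {"wx": 0, "wy": 0, "wz": 0, "x": 0, "y": 0, "z": -23, "gripper": -1}
    - {"wx": 0, "wy": 0, "wz": 0, "x": 0, "y": 0, "z": -34, "gripper": -1}
    - {"wx": 0, "wy": 0, "wz": 0, "x": 0, "y": 0, "z": -50, "gripper": -1}
    - {"wx": 0, "wy": 0, "wz": 0, "x": 0, "y": 0, "z": -70, "gripper": -1}
    - {"wx": 0, "wy": 0, "wz": 0, "x": 0, "y": 0, "z": -85, "gripper": -1}
    - {"wx": 0, "wy": 0, "wz": 0, "x": 0, "y": 0, "z": -90, "gripper": -1}
    - {"wx": 0, "wy": 0, "wz": 0, "x": 0, "y": 0, "z": -90, "gripper": -1}

```text
t: 11.52
eef_pos: [0.5377, -0.0234, 0.2414]
eef_rot: [3.141, 0.0, 1.815]
wrist_force: [-0.8, 0.3, -3.7]
width: 0.639
grip_force: 64.9
```

>>> servo_tool:
  motion:
    - {"wx": 0, "wy": 0, "wz": 0, "x": 0, "y": 0, "z": 0, "gripper": -1}
    - {"wx": 0, "wy": 0, "wz": 0, "x": 0, "y": 0, "z": 0, "gripper": -1}
    - {"wx": 0, "wy": 0, "wz": 0, "x": 0, "y": 0, "z": 0, "gripper": -1}
    - {"wx": 0, "wy": 0, "wz": 0, "x": 0, "y": 0, "z": 0, "gripper": -1}

```text
t: 12.02
eef_pos: [0.5376, -0.0233, 0.2411]
eef_rot: [-3.141, -0.0, 1.815]
wrist_force: [0.3, -0.6, -3.3]
width: 0.641
grip_force: 64.9
```

```bash
python3 - <<'E'
from h import *
c=vision.get_image('scene');cv2.imwrite('pics/s4.png',c)
t=vision.get_image('top')
s=telemetry.observe();print({k:s[k] for k in('t','joint_velocities','eef_pos','wrist_force','torque','width','grip_force')})
f=lambda i:cv2.resize(i,(392,400),interpolation=2)
cv2.imwrite('pics/k4.png',np.hstack([f(c[110:240,190:317]),f(t[165:295,270:397])]))
E
```

```text
{'t': 12.125, 'joint_velocities': array([ 3.31213383e-04,  5.80138762e-04, -1.08111254e-03,  1.66044341e-04,
        4.38374648e-04, -1.16837315e-03, -3.29060570e-05]), 'eef_pos': array([ 0.53768287, -0.02337825,  0.24122236]), 'wrist_force': array([ 0.17276449, -0.10224904, -2.87207341]), 'torque': array([-0.01725765, -0.0100003 , -0.03813129]), 'width': 0.6359615567597672, 'grip_force': 64.88879611250013}
```

View pics/k4.png

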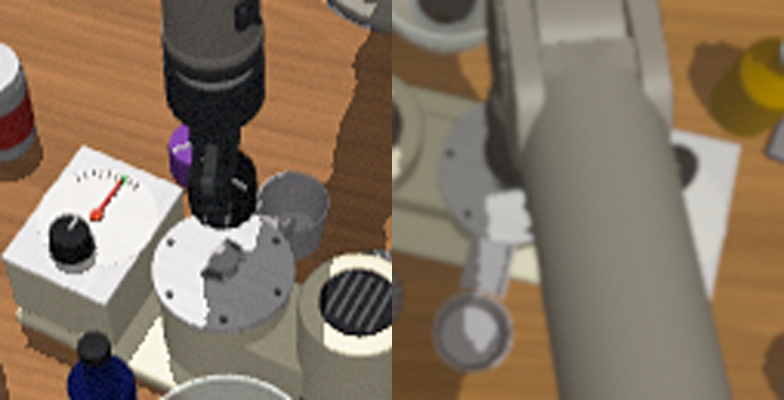

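The cap is in the gripper ((230,185), left), the spindle stands bare (222,258), and the pointer (97,215)-(123,180) ends on the green mark (124,179). I'll check the pointer angle numerically, now that the scene view is clear.

```bash
python3 - <<'E'
from h import *
for n in('scene0','s4'):
    i=cv2.imread(f'pics/{n}.png').astype(int);yaw=-.1546;m=np.array([.5385,-.0231]);Q=Ro.from_euler('z',yaw).as_matrix()[:2,:2]
    P=[];G=[]
    for v in range(155,200):
        for u in range(205,245):
            b,g,r=i[v,u];p=(onz('scene',u,v,.116)[:2]-m)@Q*1e3-[-6,-137]
            if abs(p[1])<30 and -55<p[0]<8:
                if r-max(g,b)>60:P.append(p)
                if g-max(r,b)>50:G.append(p)
    P=np.array(P);piv=P[P[:,0]>-2].mean(0);k=P[:,0]<-12
    l=np.polyfit(P[k,0],P[k,1],1);print(n,'slope angle',np.arctan(l[0]),'pivot',piv,'line y at x=-47',np.polyval(l,-47),'green',np.mean(G,0),len(G))
E
```

```text
scene0 slope angle 0.33341379090644235 pivot [ 0.90355133 -1.8624006 ] line y at x=-47 -17.930683701557122 green [-47.28153066  -0.71010589] 6Traceback (most recent call last):
  File "<stdin>", line 7, in <module>
  File "h.py", line 9, in onz
    p,d=ray(n,u,v); return p+d*(z-p[2])/d[2]
        ~~~^^^^^^^
  File "h.py", line 7, in ray
    c,R=cam(n); d=R@np.array([(u-c['cx'])/c['fx'],-(v-c['cy'])/c['fy'],-1.]); return c['position'],d/np.linalg.norm(d)
        ~~~^^^
  File "h.py", line 5, in cam
    c=vision.camera_model(n); return c,Ro.from_euler('xyz',c['rotation']).as_matrix()
ValueError: time passes only in moves, steps and waits
```

```bash
sed -i "s/^    c=vision.camera_model(n); return.*/    return C/" h.py; python3 - <<'E'
import h
from h import *
c=dict(fx=507.317,fy=507.317,cx=280.477,cy=215.8264,position=np.array([1.24554082,.26169318,1.3031228]))
h.C=(c,Ro.from_euler('xyz',[0.53951477,-0.00411951,1.8939117]).as_matrix())
for n in('scene0','s4'):
    i=cv2.imread(f'pics/{n}.png').astype(int);yaw=-.1546;m=np.array([.5385,-.0231]);Q=Ro.from_euler('z',yaw).as_matrix()[:2,:2]
    P=[];G=[]
    for v in range(155,200):
        for u in range(205,245):
            b,g,r=i[v,u];p=(onz('scene',u,v,.116)[:2]-m)@Q*1e3-[-6,-137]
            if abs(p[1])<30 and -55<p[0]<8:
                if r-max(g,b)>60:P.append(p)
                if g-max(r,b)>50:G.append(p)
    P=np.array(P);piv=P[P[:,0]>-2].mean(0);k=P[:,0]<-12
    l=np.polyfit(P[k,0],P[k,1],1);print(n,'slope angle',np.arctan(l[0]),'pivot',piv,'line y at x=-47',np.polyval(l,-47),'green',np.mean(G,0),len(G))
E
```

```text
scene0 slope angle 0.3334138346629118 pivot [ 0.90360603 -1.86251183] line y at x=-47 -17.93081619142405 green [-47.28147783  -0.71021876] 6
s4 slope angle 0.009301424043573862 pivot [ 0.90360603 -1.86251183] line y at x=-47 -1.483737862293105 green [-49.93560118   0.52149218] 2
```

Pointer at about 0.01 to 0.02 rad, well within ±0.06. Handing in.

```bash
python3 -c "
from plant import ticket
print(ticket.close_job())"
```

```text
the job is handed in; nothing more can be done
None
```

The job is handed in: the red pointer stands in the green mark at about 0.01–0.02 rad (limit ±0.06), and the cap, which had a right-hand thread, is held in the gripper about 9.7 cm above its seat.

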